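# Wedge the bin tight and tamp the clay lumps level

## Robot

A 7-joint arm with a two-finger parallel gripper is mounted at the origin on the work surface. World frame = base frame: x ahead of the robot, y to its left, z up, the work surface at z = 0. Lengths are in mm, angles in degrees, forces in N, time in s.
With the tool pointing down it reaches from about 425 to 800 mm from the base axis. Payload 8.3 kg.
Tool frame: the origin (TCP) lies at the very end of the fingers, on their centre line; the grasp point (between the pads) lies hold_point_z behind it (hold_point_z is the distance from the TCP to the grasp point, in mm); y points along the fingers, z is the direction in which the jaws open and shut, and the axes are right-handed (so a half turn about y gives the same grasp; the last joint's range is limited). The gripper opens to 85 mm and grips with 20 to 120 N. Pads are 22 mm wide; open, the fingers measure 114 mm over their backs; the gripper's body (76 mm by 85 mm) begins 54 mm behind the grasp point. The pads swing forward as they close: fully open they stand 13 mm farther back than shut.
Start: joints at [65.781, 21.967, 0.94, 78.501, -0.361, 79.538, -2.664], TCP at [220.09, -584.947, 231.279] pointing down, gripper open.
Joint ranges: [-169.22, 169.22], [-14.56, 117.87], [-87.37, 89.26], [10.42, 133.3], [-82.24, 262.24], [0.94, 117.77], [-172.7, 172.7]. Speed limits (degrees/s): [136.94, 136.94, 172.46, 172.46, 180, 180, 180].

## Interface

Orientations are given as [roll, pitch, yaw] about the fixed x, y, z axes, in that order (R = Rz(yaw) Ry(pitch) Rx(roll)).
In Python, from rig import * gives the robot as it stands.
- The arm moves only by the shell command python3 -m crank 'ROWS' [FORCE]. ROWS is JSON, a list of rows, each a list of 3 entries, a list of its own where there are three numbers: the closure in counts, from 0 (fully open) to 255 (shut), then the shift along the tool's x, y, z in m, then the turn, a rotation vector about the tool's x, y, z in rad. In form: [[gripper, [tx, ty, tz], [rx, ry, rz]], ...]. A call has 1 to 8 rows; each row is the pose to reach, as a shift and turn from the pose commanded when the call began, along the tool's axes at that moment; what a row does not reach only later rows make up. A row lasts 1/10 s, in which the tool goes at most 50 mm and 8.59 degrees, less where a joint would pass 70% of its speed; a pose out of reach is approached as far as the arm can. A call with a gripper value outside its range is refused whole. The fingers move at their own pace and stop on an object; FORCE is the grip in N (left out, the last holds). Time passes only in rows, so rows that repeat a pose let the fingers close. It gives the time, the measured TCP pose, the force and the opening at its end, in the units of the state.
- get_obs(): the state, without advancing time (a new reading comes with each control period).
- snapshot(name): name is "scene" or "top"; returns the picture (480x640x3 uint8, red, green, blue); there is no depth.
- camera_info(name): a dict with "intrinsics" (3x3 intrinsics, pixels), "dist" ([k1, k2, p1, p2, k3] as OpenCV has them; the pictures are not rectified), "R" (3x3) and "t" (3): a world point X has camera coordinates R X + t. Camera axes: x right, y down, z forward; pixel columns grow to the right and rows downward; lengths in mm; the calibration is good to about 2 mm. A picture is of the moment at which its call begins. camera_info takes no time and is no camera call.
- sign_off(): hands the job in, once; it reports no verdict.
Trained networks look in the newest picture that a camera, given by its name, has taken for a name from the list of things; names that differ only in an ending like _2 or _b are one class to them, and where a whole thing is asked for, a point or a joint stands for the part that bears it (a point fixed in the world has none). Each returns a list of dicts, best first, with "score" (0 to 1); they miss things now and then, are a little off and sometimes report something else, mostly with a low value. They report only what shows in the picture. A call takes as long as a camera call. They do not tell look-alikes from the thing itself.
- boxes_of(label, camera): "bbox" ([left, top, width, height] in pixels, round what is visible of it).
- trace(label, camera): "pixels" (480x640 bool, what is visible of it) and "bbox" ([left, top, width, height] in pixels, round what is visible of it).
- mark_of(label, camera): "centre" ([row, column] in pixels: a listed point, or the origin of a listed thing).
The state is a dict: "time_s": time; "joints": joint angles; "joint_vel": joint speeds; "effort": joint torques, N m; "ee_pos": TCP position; "tcp_rot": TCP orientation; "force": force on the tool from outside, world axes, zero at the start; "torque": the same for the moment, N m; "width": opening from 0.0 (shut) to 1.0 (fully open).
Only numpy, scipy, OpenCV 4.12 (cv2) and the standard library are available. Lean on these libraries where they do the work, as an engineer would, in place of code of your own. Each camera call takes 0.05 s, during which the arm holds its last target.

## Task

Take the tamper from its mat and use its foot to drive the loose wedge down until it locks the bin tight between the cleats. Then tamp down the heaped clay lumps in both cells of the bin until every lump lies level in a single layer below the rim, and stand the tamper upright back on the middle of its mat. Leave the pot and the bottle alone.

Things in the scene. Friction and masses are not known exactly. Their poses are not given: they have to be found in the camera images.
- bin (a joint): Open grey plastic bin, 104 by 202 mm outside and 46 mm high, standing on a flat wooden bench board (12 mm thick, its underside on the table) between two upright cleats. It can slide 4 mm along its long side. 0 = fully loose, 0.004 m = pressed home against the far cleat by the wedge. It starts between 0 and 0.001; sliding takes about 4 N, and it stays where it is left.
- cell_a (a point): Centre of the inner floor of the bin's cell next to the wedge. Axes: y along the bin's long side, pointing away from the wedge towards the other cell, z up. The bin has two square cells, 92 by 92 mm inside, parted by a 6 mm wall of full height; the rim is 40 mm above this floor, and this floor is 18 mm above the table.
- cell_b (a point): Centre of the inner floor of the other cell, 98 mm from cell_a along the bin's y; same axes, same size.
- wedge: Hardwood wedge, tip down, loose in the slot between the bin's end and a cleat (slot walls end 74 mm above the table). 40 mm wide, 12 mm thick at the tip, growing 1 mm per 5.7 mm. Origin: middle of the tip's underside, z up; flat head 46 by 26 mm, its top 72 mm up, its centre 5 mm towards +y (the bin). Starts with the tip 43 to 50 mm above the table, sinks 16 to 30 mm; 15 to 20 N drives it home.
- tamper: Wooden hand tamper standing upright on its mat: a flat round foot, 72 mm in diameter and 18 mm thick, a round neck 24 mm thick up to 62 mm, and a square grip 25 by 25 mm from 62 to 132 mm height (grip sides along its x and y). Origin: centre of the foot's underside; z up through the grip. 0.3 to 0.6 kg.
- mat: Black rubber mat, 130 by 130 by 5 mm, fixed to the table, the tamper's place. Origin: centre of its underside; z up.
- pot: White plastic pot, 90 mm across, 85 mm high; a bystander. Origin: centre of its underside.
- bottle: White plastic bottle, 60 mm across, 150 mm high; a bystander. Origin: centre of its underside.
- lump_a0: Broken lump of fired clay, about 36 mm across and 30 mm high, in cell_a. Origin: its centre, 15 mm above the cell's floor when it lies flat. One of the four that start on the floor of the cell round its middle; there is room for all five side by side.
- lump_a1: Broken lump of fired clay, about 36 mm across and 30 mm high, in cell_a. Origin: its centre, 15 mm above the cell's floor when it lies flat. One of the four that start on the floor of the cell round its middle; there is room for all five side by side.
- lump_a2: Broken lump of fired clay, about 36 mm across and 30 mm high, in cell_a. Origin: its centre, 15 mm above the cell's floor when it lies flat. One of the four that start on the floor of the cell round its middle; there is room for all five side by side.
- lump_a3: Broken lump of fired clay, about 36 mm across and 30 mm high, in cell_a. Origin: its centre, 15 mm above the cell's floor when it lies flat. One of the four that start on the floor of the cell round its middle; there is room for all five side by side.
- lump_a4: Broken lump of fired clay, about 36 mm across and 30 mm high, in cell_a. Origin: its centre, 15 mm above the cell's floor when it lies flat. It starts heaped on top of the cell's four other lumps, its centre 26 to 38 mm above the floor, its top 1 to 13 mm above the rim; pressed down at the cell's middle with 10 to 20 N it pushes them apart and sinks between them.
- lump_b0: Broken lump of fired clay, about 36 mm across and 30 mm high, in cell_b. Origin: its centre, 15 mm above the cell's floor when it lies flat. One of the four that start on the floor of the cell round its middle; there is room for all five side by side.
- lump_b1: Broken lump of fired clay, about 36 mm across and 30 mm high, in cell_b. Origin: its centre, 15 mm above the cell's floor when it lies flat. One of the four that start on the floor of the cell round its middle; there is room for all five side by side.
- lump_b2: Broken lump of fired clay, about 36 mm across and 30 mm high, in cell_b. Origin: its centre, 15 mm above the cell's floor when it lies flat. One of the four that start on the floor of the cell round its middle; there is room for all five side by side.
- lump_b3: Broken lump of fired clay, about 36 mm across and 30 mm high, in cell_b. Origin: its centre, 15 mm above the cell's floor when it lies flat. One of the four that start on the floor of the cell round its middle; there is room for all five side by side.
- lump_b4: Broken lump of fired clay, about 36 mm across and 30 mm high, in cell_b. Origin: its centre, 15 mm above the cell's floor when it lies flat. It starts heaped on top of the cell's four other lumps, its centre 26 to 38 mm above the floor, its top 1 to 13 mm above the rim; pressed down at the cell's middle with 10 to 20 N it pushes them apart and sinks between them.
Not all that is in view belongs to the job. What is meant by the wedge is not purple, and is the smaller of those in its own colour. Leave any red look-alike of the tamper alone.

How it is judged (in metres and radians):
On the way, in this order (a step that is already met when the one before it is completed fails the run):
1. the tamper, pressing on the wedge, has driven it until the bin is home (at least 3.4 of its 4 mm) (value of joint bin above 0.0034 m and contact force between tamper and wedge above 1 N), for 0.05 s.
2. with the tamper pressing on a lump, all lumps lie in one layer in their cells and the bin is still tight (z of each of lump_a0, lump_a1, lump_a2, lump_a3, lump_a4 in the frame of cell_a below 0.023 m and horizontal distance between each of lump_a0, lump_a1, lump_a2, lump_a3, lump_a4 and cell_a below 0.052 m and z of each of lump_b0, lump_b1, lump_b2, lump_b3, lump_b4 in the frame of cell_b below 0.023 m and horizontal distance between each of lump_b0, lump_b1, lump_b2, lump_b3, lump_b4 and cell_b below 0.052 m and value of joint bin above 0.0034 m and (contact force between tamper and lump_a0 above 0.5 N or contact force between tamper and lump_a1 above 0.5 N or contact force between tamper and lump_a2 above 0.5 N or contact force between tamper and lump_a3 above 0.5 N or contact force between tamper and lump_a4 above 0.5 N or contact force between tamper and lump_b0 above 0.5 N or contact force between tamper and lump_b1 above 0.5 N or contact force between tamper and lump_b2 above 0.5 N or contact force between tamper and lump_b3 above 0.5 N or contact force between tamper and lump_b4 above 0.5 N)), for 0.05 s.
At the end, for the whole second after the job is handed in: Wedge upright (within 0.15 rad), tip less than 31 mm above the table, bin at least 3.4 mm of its 4 mm home; every lump in its own cell, its centre less than 23 mm above the floor; tamper upright (within 0.08 rad), at rest on its mat, within 35 mm of the middle (z of each of lump_a0, lump_a1, lump_a2, lump_a3, lump_a4 in the frame of cell_a below 0.023 m and horizontal distance between each of lump_a0, lump_a1, lump_a2, lump_a3, lump_a4 and cell_a below 0.052 m and z of each of lump_b0, lump_b1, lump_b2, lump_b3, lump_b4 in the frame of cell_b below 0.023 m and horizontal distance between each of lump_b0, lump_b1, lump_b2, lump_b3, lump_b4 and cell_b below 0.052 m and value of joint bin above 0.0034 m and height (world z) of wedge below 0.031 m and horizontal distance between tamper and mat below 0.035 m and angle between tamper's own z axis and vertical below 0.08 rad and height (world z) of tamper below 0.009 m and linear speed of tamper below 0.02 m/s and angle between wedge's own z axis and vertical below 0.15 rad); the robot touches nothing.
It fails at once if the pot or the bottle is shifted by more than 30 mm (distance of any of pot, bottle from where it was at the start of the episode above 0.03 m).
It also fails if it takes over 51 s, if anything falls off the work surface, if the arm or the gripper's body presses on something with over 40 N, if the wrist force passes 120 N, or if a joint passes its speed limit or range.

## Working session

There is one attempt and no reset: what is moved stays moved. The work goes in short steps, Python scripts to look and compute and a shell command to move; the robot and the scene stay as the last step left them, time stands still between calls to the robot, and variables do not carry over. Pictures are saved under pics/ and viewed, and the job is handed in when it is done.

```bash
ls; mkdir -p pics
python3 - <<'E'
from rig import *
import cv2,json
o=get_obs(); print(o)
for n in("scene","top"):
    im=snapshot(n); cv2.imwrite(f"pics/{n}0.png",im[:,:,::-1]); print(n,camera_info(n))
E
```

```text
pics
{'time_s': 0.0, 'joints': array([65.78147728, 22.01266905,  0.93753023, 78.56148103, -0.36043166,
       79.53791558, -2.66504988]), 'joint_vel': array([ 0.0772042 ,  0.01487702,  0.07758084, -0.05412897, -0.0124671 ,
        0.05552802, -0.10298988]), 'effort': array([ 4.99592261e-04, -6.27589488e+01,  8.44855327e-01, -3.71812570e+01,
        1.65444519e-02,  1.42669902e-02, -2.13896254e-05]), 'ee_pos': array([ 219.90993925, -584.49732954,  230.3055177 ]), 'tcp_rot': array([-9.01092174e+01, -2.15021485e-03, -1.59381844e+02]), 'force': array([-0.08187518,  0.12685827, -0.11567459]), 'torque': array([ 0.03832368, -0.02808473, -0.01373672]), 'width': 0.9996042293451789}
scene {'intrinsics': array([[523.11255379,   0.        , 319.65572527],
       [  0.        , 523.11255379, 238.43224803],
       [  0.        ,   0.        ,   1.        ]]), 'dist': array([-0.11227705,  0.        ,  0.        ,  0.        ,  0.        ]), 'R': array([[ 0.6705308 ,  0.74168238,  0.01719582],
       [ 0.42713415, -0.366999  , -0.82635837],
       [-0.60658459,  0.56144366, -0.562882  ]]), 't': array([-342.18694744, -191.08410761, 1563.88845754])}
top {'intrinsics': array([[469.13112727,   0.        , 319.66044428],
       [  0.        , 469.13112727, 241.09414006],
       [  0.        ,   0.        ,   1.        ]]), 'dist': array([-0.05692921,  0.        ,  0.        ,  0.        ,  0.        ]), 'R': array([[ 0.00557467, -0.99987596,  0.01473068],
       [-0.99337497, -0.00722811, -0.11469058],
       [ 0.11478283, -0.01399373, -0.99329204]]), 't': array([-84.64210129, 575.51842685, 878.1225166 ])}
```

View pics/scene0.png

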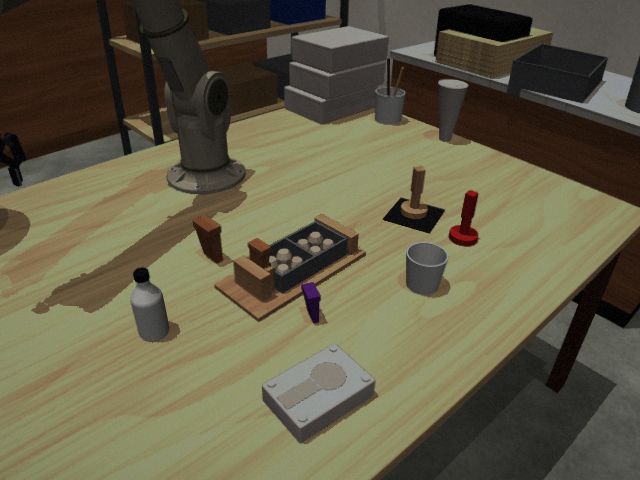

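View pics/top0.png

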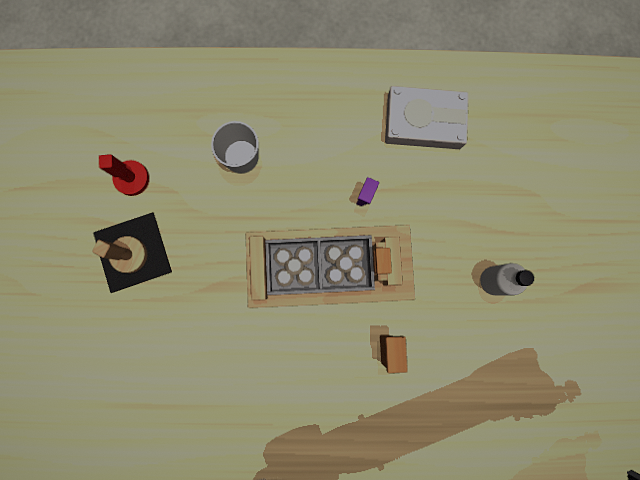

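Candidates seen: the tamper is the wooden one on the mat, scene (415,205) / top (125,253); the red one at scene (465,220) / top (130,178) is the look-alike. For the wedge there is orange in the slot, scene (260,252) / top (384,260); a bigger orange one at scene (208,240) / top (396,354); and purple at scene (312,300) / top (368,190). I choose the orange one in the slot. Next I check this in crops and measure.

```bash
cat > h.py <<'E'
from rig import *
import cv2,numpy as np
C={n:camera_info(n) for n in("scene","top")}
def px2ray(n,u,v):
    c=C[n]; p=cv2.undistortPoints(np.array([[[u,v]]],float),c["intrinsics"],c["dist"])[0,0]
    R,t=np.array(c["R"]),np.array(c["t"]); d=R.T@np.array([p[0],p[1],1]); return -R.T@t,d/np.linalg.norm(d)
def at_z(n,u,v,z):
    o,d=px2ray(n,u,v); return o+d*(z-o[2])/d[2]
def proj(n,X):
    c=C[n]; rv=cv2.Rodrigues(np.array(c["R"]))[0]
    return cv2.projectPoints(np.array(X,float).reshape(-1,1,3),rv,np.array(c["t"]),c["intrinsics"],c["dist"])[0][:,0]
def tri(a,b):
    o1,d1=px2ray("scene",*a);o2,d2=px2ray("top",*b)
    A=np.stack([d1,-d2],1); s=np.linalg.lstsq(A,o2-o1,rcond=None)[0]
    p,q=o1+d1*s[0],o2+d2*s[1]; return (p+q)/2,np.linalg.norm(p-q)
def crop(n,im,u,v,w,h,k,name):
    c=im[max(0,v-h):v+h,max(0,u-w):u+w]; cv2.imwrite(name,cv2.resize(c[:,:,::-1],None,fx=k,fy=k,interpolation=cv2.INTER_CUBIC))
E
python3 - <<'E'
from h import *
for n in("scene","top"):
    im=snapshot(n)
    for l in("tamper","wedge","mat","cell_a","cell_b","pot","bottle","lump_a4"):
        r=mark_of(l,n); print(n,l,[(np.round(x["centre"][::-1],1).tolist(),round(x["score"],2)) for x in r[:4 if 'lump' not in l else 10]])
    if n=="top":
        crop(n,im,330,265,100,60,4,"pics/t_bin.png"); crop(n,im,130,235,60,60,5,"pics/t_tam.png")
    else:
        crop(n,im,290,255,90,70,4,"pics/s_bin.png"); crop(n,im,430,205,60,50,5,"pics/s_tam.png")
E
```

```text
scene tamper [([415.2, 212.6], 0.76), ([462.2, 239.4], 0.6)]
scene wedge [([311.3, 314.4], 0.71), ([212.0, 256.9], 0.65), ([257.8, 275.5], 0.59)]
scene mat [([413.6, 213.8], 0.84)]
scene cell_a [([317.0, 253.5], 0.78), ([284.0, 269.8], 0.63)]
scene cell_b [([317.0, 253.5], 0.78), ([284.0, 269.8], 0.63)]
scene pot [([420.1, 283.9], 0.76), ([154.4, 335.5], 0.2)]
scene bottle [([155.3, 333.4], 0.79)]
scene lump_a4 [([284.5, 272.0], 0.56), ([283.1, 259.0], 0.56), ([297.7, 267.8], 0.51), ([271.6, 263.2], 0.39)]
top tamper [([128.6, 178.6], 0.64), ([127.7, 252.1], 0.63)]
top wedge [([384.9, 346.4], 0.82), ([361.9, 194.9], 0.68), ([380.4, 266.2], 0.63), ([353.5, 252.8], 0.41)]
top mat [([129.1, 250.5], 0.57)]
top cell_a [([492.6, 279.5], 0.74), ([344.1, 267.7], 0.57)]
top cell_b [([492.6, 279.5], 0.74), ([344.1, 267.7], 0.57)]
top pot [([240.0, 159.0], 0.67)]
top bottle [([494.1, 279.3], 0.64)]
top lump_a4 [([334.7, 253.1], 0.76), ([354.6, 254.0], 0.72), ([379.7, 263.2], 0.7), ([356.1, 275.1], 0.67), ([346.1, 259.8], 0.66), ([337.1, 277.3], 0.53)]
```

View pics/t_bin.png

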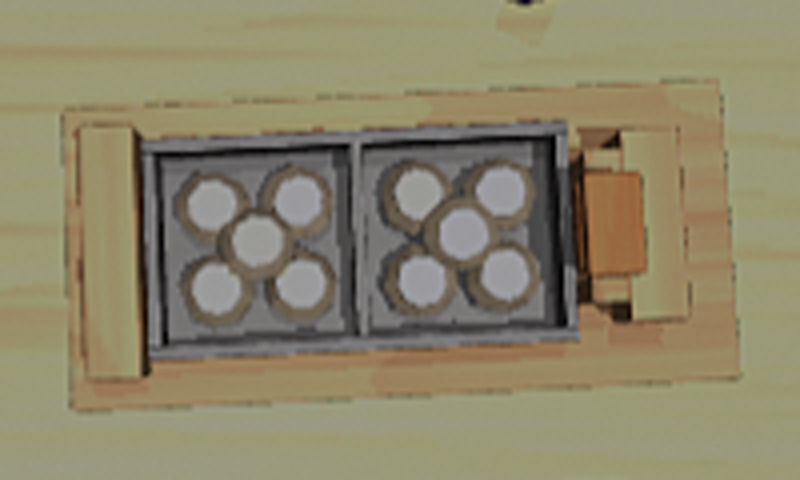

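View pics/t_tam.png

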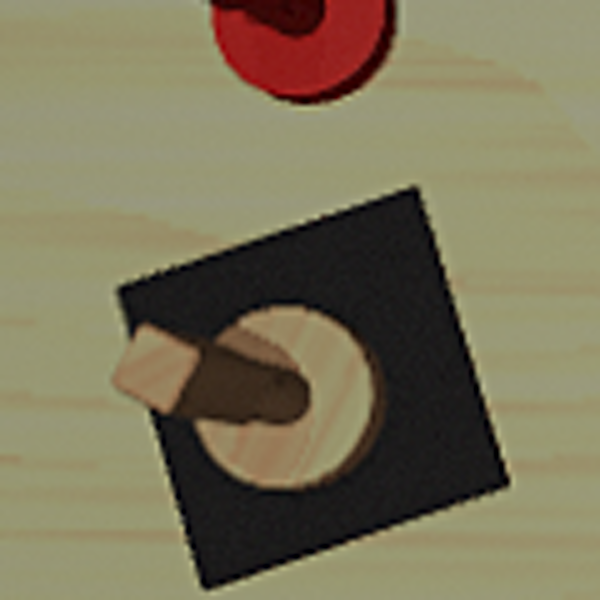

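View pics/s_bin.png

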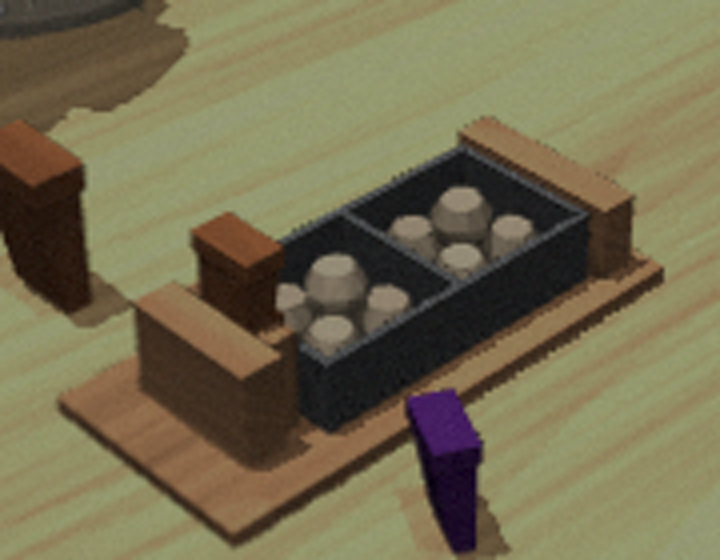

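View pics/s_tam.png

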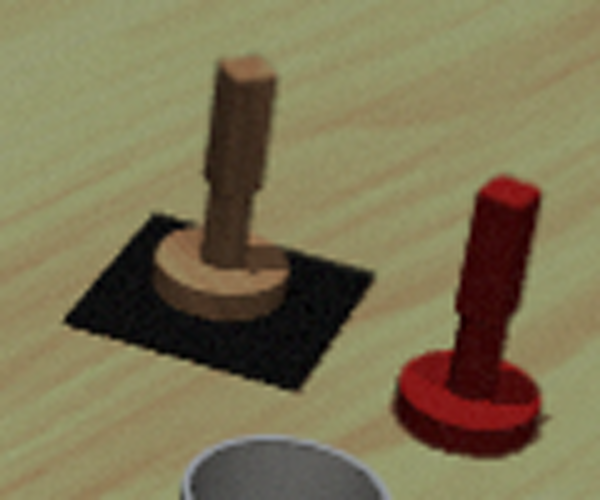

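Top crop: the wedge is the orange block at the -y end of the bin, about (384,260), and the heap is seen in both cells. The wooden tamper on the black mat has its grip top at about (101,249). The wedge in the slot is smaller than the loose orange one, so the choice holds.

Run:
```python
from h import *
T=lambda p,o,k:np.array(o)+(np.array(p)+.5)/k-.5
mat=[T(p,(70,175),5) for p in [(120,288),(417,187),(508,484),(207,589)]]
g=[T(p,(70,175),5) for p in [(147,322),(202,350),(172,413),(114,383)]]
rim=[T(p,(230,205),4) for p in [(145,143),(570,123),(578,338),(152,357)]]
wt=[T(p,(230,205),4) for p in [(583,172),(640,172),(643,273),(588,275)]]
ws=[T(p,(200,185),4) for p in [(248,268),(193,232),(228,213),(285,245)]]
def quad(name,pts,z):
    P=np.array([at_z("top",*p,z) for p in pts]); print(name,np.round(P,1).tolist(),"c",np.round(P.mean(0),1))
    for i in range(4):
        d=P[(i+1)%4]-P[i]; print("  side",round(np.linalg.norm(d),1),"ang",round(np.degrees(np.arctan2(d[1],d[0])),1))
quad("mat",mat,5);quad("grip",g,137);quad("rim",rim,58);quad("wedge",wt,118)
gs=[T(p,(370,155),5) for p in [(218,65),(250,55),(277,70),(245,85)]]
print("grip tri",tri(np.mean(gs,0),np.mean(g,0)))
print("wedge tri",tri(np.mean(ws,0),np.mean(wt,0)))
foot=at_z("top",*T((288,397),(70,175),5),23);print("foot",foot)
print("pot",tri((420.1,283.9),(240,159)),"bottle",tri((155.3,333.4),(494.1,279.3)))
rs=[T(p,(200,185),4) for p in [(325,362),(587,212),(465,148)]]
for a,b in zip(rs,[rim[1],rim[0],rim[3]]): pass
print("rim scene",[np.round(at_z("scene",*p,58),1).tolist() for p in rs])
ct=[T(p,(230,205),4) for p in [(463,235),(257,242)]]; cs=[T(p,(200,185),4) for p in [(336,266),(465,200)]]
for a,b in zip(cs,ct): print("lump4 top tri",tri(a,b))
mc=[T(p,(230,205),4) for p in [(620,130),(678,130),(688,318),(632,320)]]
quad("cleat",mc,74)
```

```text
mat [[594.2, 376.1, 5.0], [636.2, 256.4, 5.0], [516.4, 214.2, 5.0], [473.5, 333.7, 5.0]] c [555.1 295.1   5. ]
  side 126.9 ang -70.6
  side 127.0 ang -160.6
  side 126.9 ang 109.8
  side 127.9 ang 19.4
grip [[565.0, 303.0, 137.0], [555.4, 283.1, 137.0], [533.4, 292.4, 137.0], [543.7, 313.4, 137.0]] c [549.4 298.  137. ]
  side 22.2 ang -115.7
  side 23.8 ang 157.0
  side 23.4 ang 64.1
  side 23.7 ang -26.0
rim [[573.9, 21.1, 58.0], [584.9, -180.2, 58.0], [483.3, -183.3, 58.0], [473.3, 16.0, 58.0]] c [528.9 -81.6  58. ]
  side 201.6 ang -86.9
  side 101.6 ang -178.3
  side 199.5 ang 92.9
  side 100.7 ang 2.9
wedge [[555.4, -178.1, 118.0], [555.6, -203.4, 118.0], [511.0, -204.2, 118.0], [510.0, -180.0, 118.0]] c [ 533.  -191.4  118. ]
  side 25.3 ang -89.6
  side 44.6 ang -178.9
  side 24.3 ang 92.4
  side 45.4 ang 2.3
grip tri (array([550.41248559, 299.8706194 , 135.27991242]), np.float64(2.654084465851447))
wedge tri (array([ 533.67097613, -191.3492652 ,  114.60210237]), np.float64(1.4981325113249742))
foot [548.96988443 297.53055632  23.        ]
pot (array([750.13420589,  84.33272108,  -3.44740689]), np.float64(0.43872815656926845)) bottle (array([ 505.68897775, -434.70331616,   -2.87663836]), np.float64(3.540024440961609))
rim scene [[584.9, -176.6, 58.0], [574.8, 22.7, 58.0], [478.6, 15.2, 58.0]]
lump4 top tri (array([ 531.54105848, -127.65614924,   66.92196421]), np.float64(2.548489843748004))
lump4 top tri (array([528.00840616, -31.39291186,  65.95241154]), np.float64(3.4045770110490654))
cleat [[579.7, -201.5, 74.0], [579.9, -228.7, 74.0], [492.5, -232.2, 74.0], [491.5, -206.2, 74.0]] c [ 535.9 -217.2   74. ]
  side 27.2 ang -89.6
  side 87.5 ang -177.7
  side 26.0 ang 92.3
  side 88.4 ang 3.1
```

```bash
cat >> h.py <<'E'
from scipy.spatial.transform import Rotation as Ro
def need(target,yaw=0):
    "shift (m) in tool axes to move TCP to target (mm, world), yaw deg about world z; keeps tool pointing straight down"
    o=get_obs(); R=Ro.from_euler('xyz',o["tcp_rot"],degrees=True)
    s=R.inv().apply(np.array(target)-o["ee_pos"])/1000
    Rt=Ro.from_euler('xyz',[-90,0,o["tcp_rot"][2]+yaw],degrees=True)
    return np.round(s,4),np.round((R.inv()*Rt).as_rotvec(),4)
E
python3 - <<'E'
import rig
from h import *
print([k for k in dir(rig) if not k.startswith('_')]); print(getattr(rig,'hold_point_z',None))
print(need((450,-260,231),0)); print(need((450,-260,231),43.4))
E
```

```text
['IKError', 'boxes_of', 'camera_info', 'get_obs', 'hold_point_z', 'mark_of', 'sign_off', 'snapshot', 'trace']
18.700000000000003
(array([-3.296e-01,  3.000e-04, -2.232e-01]), array([ 0.0001,  0.    , -0.0001]))
(array([-3.296e-01,  3.000e-04, -2.232e-01]), array([ 0.000e+00, -7.575e-01, -1.000e-04]))
```

```bash
python3 -m crank '[[0,[-0.33,0,-0.223],[0,-0.7575,0]],[0,[-0.33,0,-0.223],[0,-0.7575,0]],[0,[-0.33,0,-0.223],[0,-0.7575,0]],[0,[-0.33,0,-0.223],[0,-0.7575,0]],[0,[-0.33,0,-0.223],[0,-0.7575,0]],[0,[-0.33,0,-0.223],[0,-0.7575,0]],[0,[-0.33,0,-0.223],[0,-0.7575,0]],[0,[-0.33,0,-0.223],[0,-0.7575,0]]]'
python3 - <<'E'
from h import *
o=get_obs();print(o["joints"],o["tcp_rot"]);print(need((560,110,231),-116+90-o["tcp_rot"][2]-90))
E
```

```text
time_s: 1.8
ee_pos: [451.4, -258.1, 231.7]
tcp_rot: [-89.9, -0.0, -116.0]
force: [0.3, -0.8, 0.2]
width: 1.003
[ 43.12161992   9.99479403 -19.18212619  94.19817036   3.37340699
  76.32417377  -2.5594398 ] [-8.99495109e+01 -6.95870989e-03 -1.15973658e+02]
(array([-0.3785,  0.0006, -0.0636]), array([-0.0009,  0.0005,  0.0001]))
```

```bash
python3 -m crank '[[0,[-0.378,0,-0.064],[0,0,0]],[0,[-0.378,0,-0.064],[0,0,0]],[0,[-0.378,0,-0.064],[0,0,0]],[0,[-0.378,0,-0.064],[0,0,0]],[0,[-0.378,0,-0.064],[0,0,0]],[0,[-0.378,0,-0.064],[0,0,0]],[0,[-0.378,0,-0.064],[0,0,0]],[0,[-0.378,0,-0.064],[0,0,0]]]'
python3 - <<'E'
from h import *
o=get_obs();print(o["joints"],o["tcp_rot"]);print(need((549.7,298.3,200)))
E
```

```text
time_s: 2.6
ee_pos: [558.5, 112.0, 231.6]
tcp_rot: [-90.0, 0.1, -115.8]
force: [0.4, -0.0, 0.1]
width: 1.006
[ 12.40313709  18.26029481 -34.12521989  86.29567834  10.26126071
  78.54367924 -48.21002182] [-9.00058799e+01  9.41804670e-02 -1.15801270e+02]
(array([-0.1638,  0.0319, -0.0891]), array([ 0.0001,  0.    , -0.0016]))
```

```bash
python3 -m crank '[[0,[-0.164,0.032,-0.089],[0,0,0]],[0,[-0.164,0.032,-0.089],[0,0,0]],[0,[-0.164,0.032,-0.089],[0,0,0]],[0,[-0.164,0.032,-0.089],[0,0,0]],[0,[-0.164,0.032,-0.089],[0,0,0]],[0,[-0.164,0.032,-0.089],[0,0,0]]]'
python3 - <<'E'
from h import *
o=get_obs();print(o["joints"],o["tcp_rot"]);print(need((549.7,298.3,78)))
im=snapshot("top");crop("top",im,130,235,100,75,4,"pics/t1.png");im=snapshot("scene");crop("scene",im,420,180,90,75,4,"pics/s1.png")
E
```

```text
time_s: 3.2
ee_pos: [549.6, 295.5, 198.9]
tcp_rot: [-90.0, -0.0, -115.8]
force: [0.9, -0.2, 0.5]
width: 0.997
[ -5.53174295  27.04296934 -36.49136755  80.13145863  16.00813503
  78.05936371 -68.14624136] [-9.00462047e+01 -1.71258421e-02 -1.15828685e+02]
(array([-0.0025,  0.1209, -0.001 ]), array([ 0.0008, -0.    ,  0.0003]))
```

View pics/s1.png

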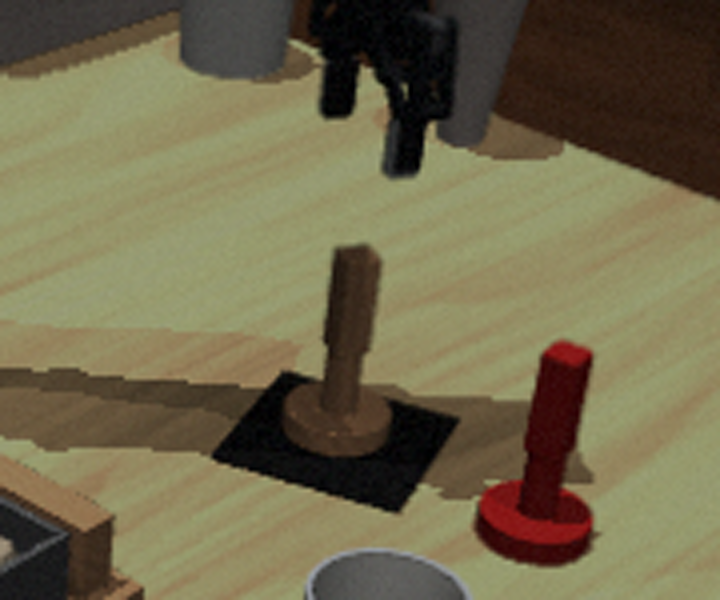

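View pics/t1.png

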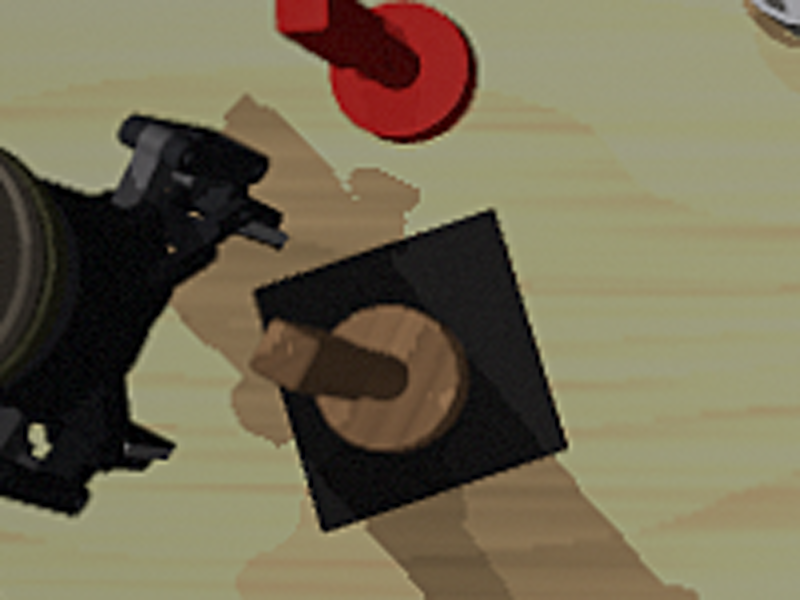

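Scene crop: the open gripper is above the wooden tamper, and the red one at crop (540,450) is clear of it. Now I descend.

```bash
python3 -m crank '[[0,[0,0.06,0],[0,0,0]],[0,[0,0.06,0],[0,0,0]],[0,[0,0.06,0],[0,0,0]]]'
python3 - <<'E'
from h import *
print(need((549.7,298.3,78)))
E
```

```text
time_s: 3.6
ee_pos: [549.8, 291.7, 137.6]
tcp_rot: [-90.1, -0.2, -116.1]
force: [0.2, 1.3, 0.2]
width: 1.001
(array([-0.0061,  0.0596, -0.0028]), array([ 0.0022, -0.    ,  0.0042]))
```

```bash
python3 -m crank '[[0,[-0.006,0.03,-0.003],[0,0,0]],[0,[-0.006,0.03,-0.003],[0,0,0]],[0,[-0.006,0.03,-0.003],[0,0,0]]]'
python3 - <<'E'
from h import *
print(need((549.7,298.3,78)))
im=snapshot("top");crop("top",im,130,235,100,75,4,"pics/t2.png");im=snapshot("scene");crop("scene",im,420,180,90,75,4,"pics/s2.png")
o=get_obs();print(o["ee_pos"],o["joint_vel"])
E
```

```text
time_s: 3.9
ee_pos: [550.7, 300.8, 110.9]
tcp_rot: [-90.0, 0.0, -116.0]
force: [-0.4, 0.5, 1.7]
width: 1.001
(array([0.0027, 0.0329, 0.0002]), array([-0.0003, -0.    , -0.0005]))
[551.28740175 301.08917932 111.5829937 ] [-0.13036905 -0.11911778 -0.02654193  0.29338316  0.19679565 -0.48709172
 -0.31299853]
```

View pics/s2.png

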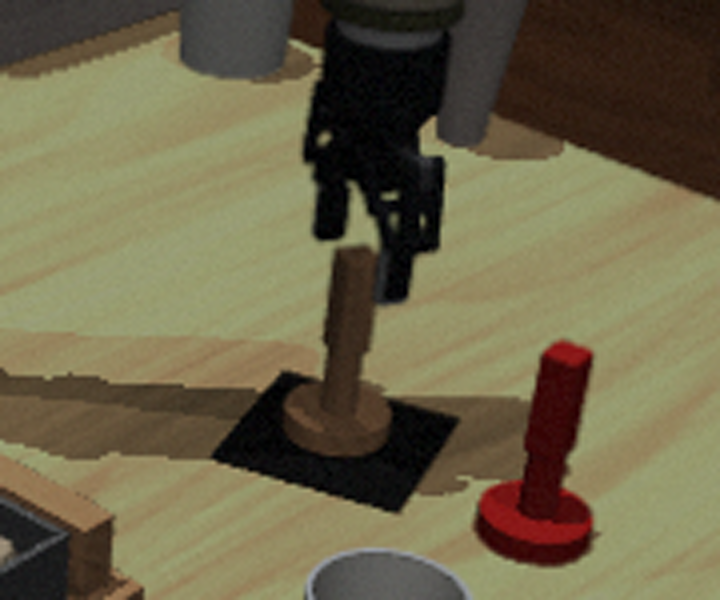

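View pics/t2.png

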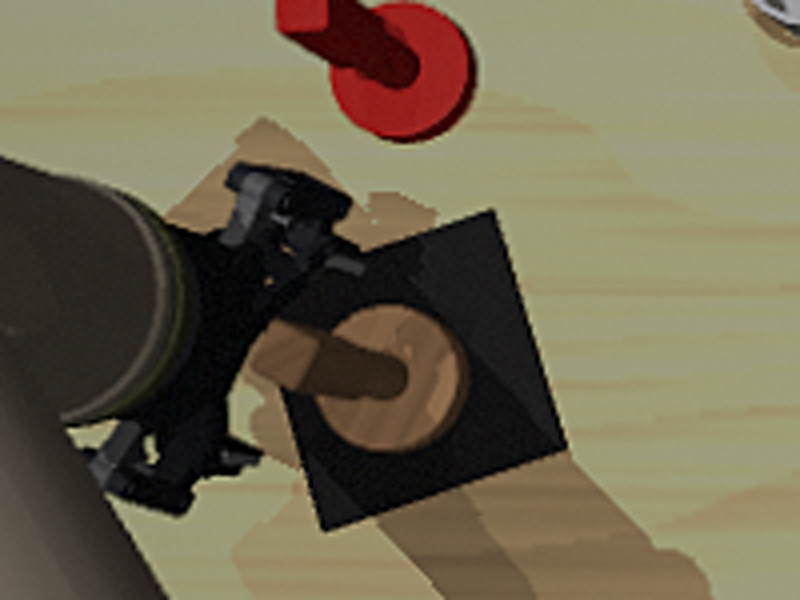

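```bash
python3 -m crank '[[0,[0.002,0.032,0],[0,0,0]],[0,[0.002,0.032,0],[0,0,0]],[0,[0.002,0.032,0],[0,0,0]],[255,[0.002,0.032,0],[0,0,0]],[255,[0.002,0.032,0],[0,0,0]],[255,[0.002,0.032,0],[0,0,0]],[255,[0.002,0.032,0],[0,0,0]],[255,[0.002,0.032,0],[0,0,0]]]' 90
python3 - <<'E'
from h import *
o=get_obs();print(o["ee_pos"],o["tcp_rot"],o["force"],o["torque"])
im=snapshot("top");crop("top",im,130,235,100,75,4,"pics/t3.png");im=snapshot("scene");crop("scene",im,420,180,90,75,4,"pics/s3.png")
E
```

```text
time_s: 4.8
ee_pos: [549.8, 299.4, 78.0]
tcp_rot: [-90.0, 0.1, -116.0]
force: [0.1, -0.4, 3.0]
width: 0.284
[549.79024847 299.42290069  78.0419545 ] [-8.99577736e+01  5.87868919e-02 -1.15976179e+02] [ 0.06323541 -0.36352207  3.00510767] [-0.09553399  0.10473683  0.00604349]
```

View pics/s3.png

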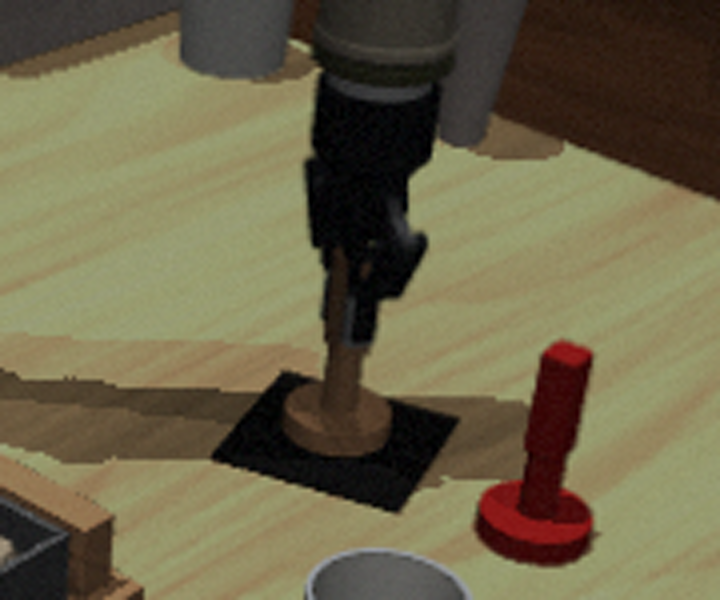

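```bash
python3 -m crank '[[255,[0,-0.02,0],[0,0,0]],[255,[0,-0.06,0],[0,0,0]],[255,[0,-0.1,0],[0,0,0]],[255,[0,-0.14,0],[0,0,0]],[255,[0,-0.155,0],[0,0,0]],[255,[0,-0.155,0],[0,0,0]]]' 90
python3 - <<'E'
from h import *
o=get_obs();print(o["joints"],o["width"]);print(need((545,20,235)));
im=snapshot("scene");crop("scene",im,420,150,90,75,4,"pics/s4.png")
E
```

```text
time_s: 5.5
ee_pos: [550.0, 299.8, 234.0]
tcp_rot: [-89.9, 0.2, -116.0]
force: [0.3, -0.7, -4.3]
width: 0.285
[ -6.00989075  26.13547814 -36.82296602  76.82010574  15.50463143
  81.85050556 -68.10109697] 0.2853841943495147
(array([ 0.2537, -0.0015,  0.1181]), array([-0.0019, -0.    , -0.0027]))
```

View pics/s4.png

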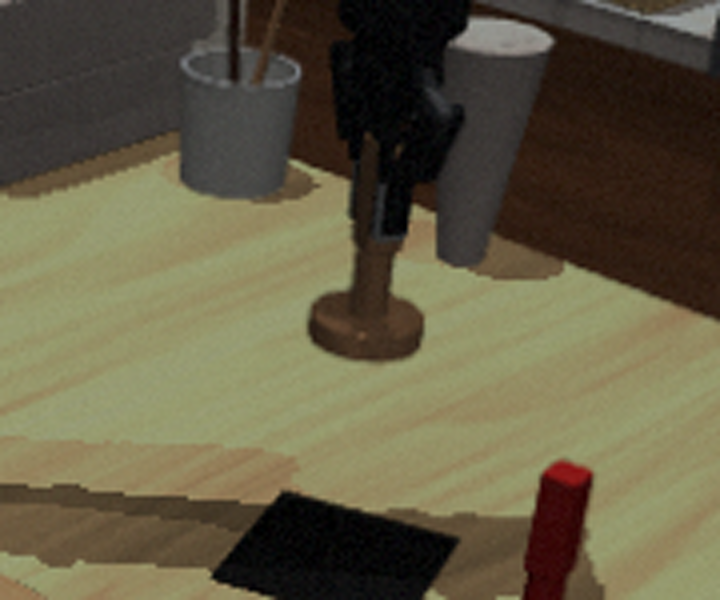

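The tamper is held upright, about 4 N. Now I carry it to above the wedge.

```bash
python3 -m crank '[[255,[0.254,0,0.118],[0,0,0]],[255,[0.254,0,0.118],[0,0,0]],[255,[0.254,0,0.118],[0,0,0]],[255,[0.254,0,0.118],[0,0,0]],[255,[0.254,0,0.118],[0,0,0]],[255,[0.254,0,0.118],[0,0,0]],[255,[0.254,0,0.118],[0,0,0]]]'
python3 - <<'E'
from h import *
o=get_obs();print(o["joints"]);print(need((533.3,-191.5,225)))
E
```

```text
time_s: 6.25
ee_pos: [542.8, 11.4, 228.7]
tcp_rot: [-90.2, -0.3, -116.6]
force: [-0.1, -0.6, -4.1]
width: 0.276
[ 21.74752237  14.76228381 -31.82688538  90.34158223   8.02943099
  77.51003049 -37.58510181]
(array([0.1857, 0.0044, 0.0823]), array([ 0.0037, -0.    ,  0.0052]))
```

```bash
python3 -m crank '[[255,[0.05,0,0.022],[0,0,0]],[255,[0.1,0,0.044],[0,0,0]],[255,[0.14,0,0.062],[0,0,0]],[255,[0.174,0.01,0.078],[0,0,0]],[255,[0.184,0.02,0.082],[0,0,0]],[255,[0.184,0.02,0.082],[0,0,0]],[255,[0.184,0.02,0.082],[0,0,0]]]'
python3 - <<'E'
from h import *
o=get_obs();print(o["joints"]);print(need((533.3,-191.5,205)))
im=snapshot("scene");crop("scene",im,270,230,90,75,4,"pics/s5.png")
im=snapshot("top");crop("top",im,360,260,90,75,4,"pics/t5.png")
o=get_obs();print(o["ee_pos"])
E
```

```text
time_s: 6.95
ee_pos: [536.7, -180.3, 210.4]
tcp_rot: [-90.2, 0.0, -115.9]
force: [-0.4, 0.2, -3.5]
width: 0.282
[ 35.79576251  17.38618403 -25.44183952  88.78701865   7.50578311
  75.74611185 -16.40610567]
(array([0.0116, 0.0054, 0.0019]), array([ 0.0039,  0.    , -0.0008]))
[ 537.67436647 -179.62665851  212.022495  ]
```

View pics/s5.png

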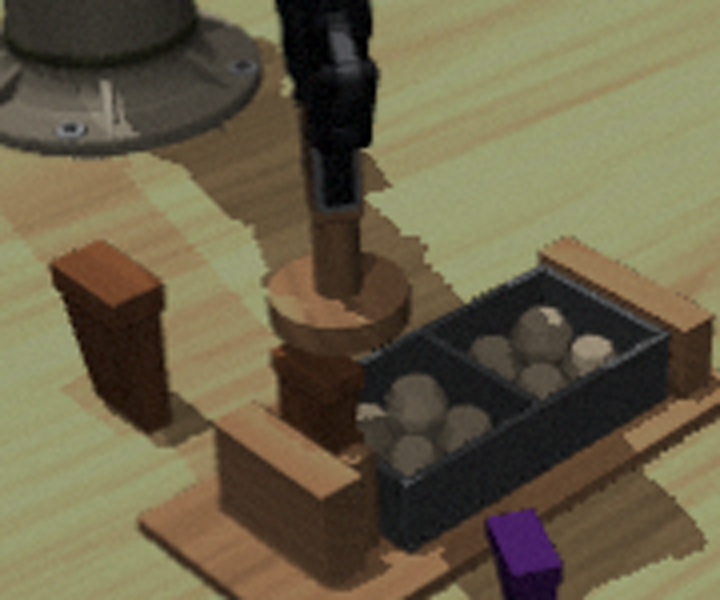

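View pics/t5.png

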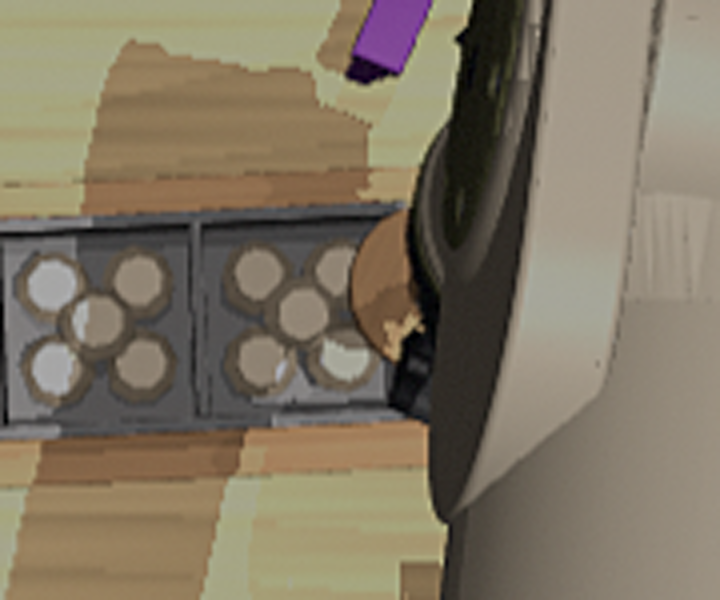

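```bash
python3 -m crank '[[255,[0.012,0.006,0.004],[0,0,0]],[255,[0.012,0.006,0.004],[0,0,0]],[255,[0.012,0.006,0.004],[0,0,0]]]'
python3 - <<'E'
from h import *
print(need((533.3,-191.5,197)))
E
```

```text
time_s: 7.35
ee_pos: [535.4, -195.1, 206.1]
tcp_rot: [-90.0, -0.0, -116.0]
force: [-0.7, 0.4, -3.4]
width: 0.284
(array([-0.0024,  0.0091, -0.0035]), array([ 0.0003, -0.    ,  0.0002]))
```

```bash
python3 -m crank '[[255,[-0.002,0.005,-0.002],[0,0,0]],[255,[-0.002,0.01,-0.002],[0,0,0]],[255,[-0.002,0.014,-0.002],[0,0,0]],[255,[-0.002,0.018,-0.002],[0,0,0]],[255,[-0.002,0.021,-0.002],[0,0,0]]]'
```

```text
time_s: 7.85
ee_pos: [535.1, -191.8, 185.6]
tcp_rot: [-90.0, 0.0, -116.0]
force: [-0.5, 1.6, 3.5]
width: 0.281
```

```bash
python3 -m crank '[[255,[0,0.002,0],[0,0,0]],[255,[0,0.004,0],[0,0,0]],[255,[0,0.006,0],[0,0,0]]]'
```

```text
time_s: 8.15
ee_pos: [535.2, -191.8, 179.7]
tcp_rot: [-89.9, 0.0, -116.0]
force: [-0.4, 1.3, 3.0]
width: 0.281
```

```bash
python3 -m crank '[[255,[0,0.002,0],[0,0,0]],[255,[0,0.004,0],[0,0,0]],[255,[0,0.006,0],[0,0,0]],[255,[0,0.008,0],[0,0,0]]]'
```

```text
time_s: 8.55
ee_pos: [534.8, -191.9, 171.2]
tcp_rot: [-90.0, 0.0, -116.0]
force: [0.5, 2.9, 3.0]
width: 0.285
```

```bash
python3 -m crank '[[255,[0,0.002,0],[0,0,0]],[255,[0,0.004,0],[0,0,0]],[255,[0,0.006,0],[0,0,0]]]'
```

```text
time_s: 8.85
ee_pos: [535.5, -191.7, 170.3]
tcp_rot: [-89.8, -0.0, -116.0]
force: [-16.6, 8.4, 52.0]
width: 0.279
```

Force jumped to 52 N at a foot height of about 97 mm, so the tip is at about 25 mm. I check whether it is home before pressing more.

Run:
```python
from h import *
o=get_obs();print(o["ee_pos"],o["force"],o["torque"])
im=snapshot("scene");crop("scene",im,290,255,90,70,4,"pics/s6.png")
im=snapshot("top");crop("top",im,330,265,100,60,4,"pics/t6.png")
o=get_obs();print(o["ee_pos"],o["force"])
```

```text
[ 535.50025623 -191.69534606  170.34432445] [-16.64296406   8.41812646  51.97532886] [2.39168894 5.22453221 0.02225676]
[ 535.45089951 -191.71648491  170.39249104] [-12.77007045   7.62944447  40.68702104]
```

View pics/s6.png

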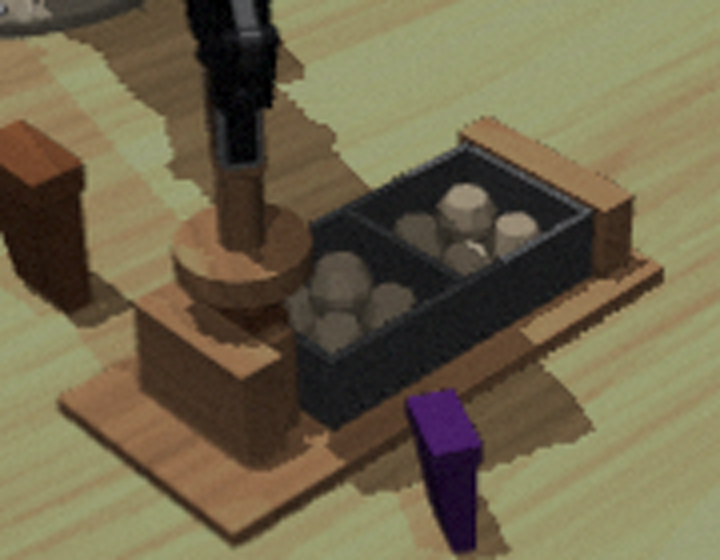

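View pics/t6.png

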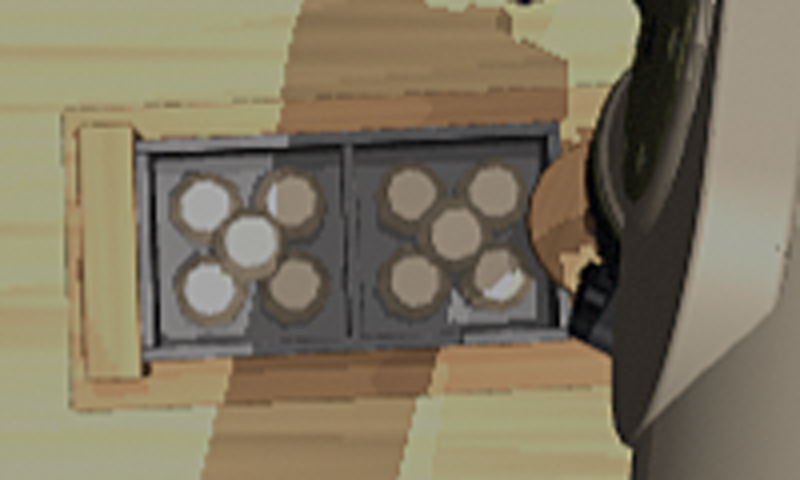

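The bin shifted left by about 7–8 crop px, roughly 4 mm. It is against the far cleat, so home. Now I lift off and go to cell_a.

```bash
python3 -m crank '[[255,[0,-0.012,0],[0,0,0]],[255,[0,-0.024,0],[0,0,0]],[255,[0,-0.034,0],[0,0,0]],[255,[0,-0.034,0],[0,0,0]]]'
python3 - <<'E'
from h import *
print(need((531.3,-125.5,195)))
E
```

```text
time_s: 9.35
ee_pos: [535.2, -192.6, 200.4]
tcp_rot: [-89.9, 0.0, -116.0]
force: [-0.1, -0.1, -2.5]
width: 0.277
(array([-0.0586,  0.0053, -0.033 ]), array([-0.0017, -0.    , -0.0001]))
```

```bash
python3 -m crank '[[255,[-0.03,0,-0.016],[0,0,0]],[255,[-0.058,0,-0.033],[0,0,0]],[255,[-0.058,0,-0.033],[0,0,0]],[255,[-0.058,0,-0.033],[0,0,0]],[255,[-0.058,0,-0.033],[0,0,0]],[255,[-0.058,0,-0.033],[0,0,0]]]'
python3 - <<'E'
from h import *
im=snapshot("scene");crop("scene",im,290,255,90,70,4,"pics/s7.png")
print(need((531.3,-125.5,195)), get_obs()["force"])
E
```

```text
time_s: 9.95
ee_pos: [530.2, -126.8, 198.9]
tcp_rot: [-90.0, -0.0, -116.1]
force: [-0.4, -0.5, -3.9]
width: 0.283
(array([-0.0015,  0.004 ,  0.0004]), array([ 0.0005, -0.    ,  0.0002])) [-0.10509465  0.53138316 -3.746352  ]
```

View pics/s7.png

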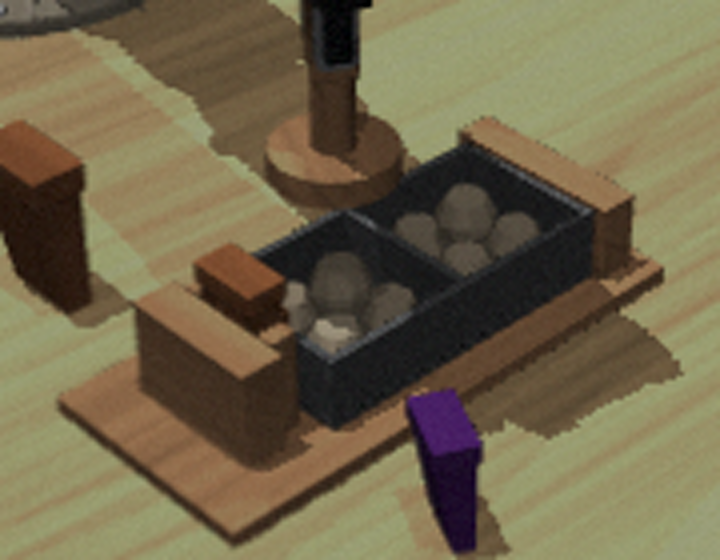

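Run:
```python
from h import *
o=get_obs()["ee_pos"]; im=cv2.imread("pics/s7.png")
a=np.linspace(0,2*np.pi,60)
for z,c in((o[2]-73,(0,0,255)),(o[2]-55,(0,255,0))):
    P=np.c_[o[0]+36*np.cos(a),o[1]+36*np.sin(a),0*a+z]; q=(proj("scene",P)-[200,185]+.5)*4-.5
    cv2.polylines(im,[q.astype(np.int32)],True,c,1)
# wedge head at tip heights
for tip,c in((25,(255,255,0)),):
    th=np.radians(3); ex=np.array([np.cos(th),np.sin(th),0]);ey=np.array([-np.sin(th),np.cos(th),0])
    C0=np.array([533.5,-191.4,tip+72]); P=[C0+23*sx*ex+13*sy*ey for sx,sy in((1,1),(1,-1),(-1,-1),(-1,1))]
    q=(proj("scene",P)-[200,185]+.5)*4-.5; cv2.polylines(im,[q.astype(np.int32)],True,c,1)
for c0 in((531.3,-125.5),(526.5,-28)):
    th=np.radians(3); ex=np.array([np.cos(th),np.sin(th),0]);ey=np.array([-np.sin(th),np.cos(th),0])
    P=[np.array([*c0,58])+46*sx*ex+46*sy*ey for sx,sy in((1,1),(1,-1),(-1,-1),(-1,1))]
    q=(proj("scene",P)-[200,185]+.5)*4-.5; cv2.polylines(im,[q.astype(np.int32)],True,(255,0,255),1)
cv2.imwrite("pics/s7b.png",im)
```

```text
(no output)
```

View pics/s7b.png

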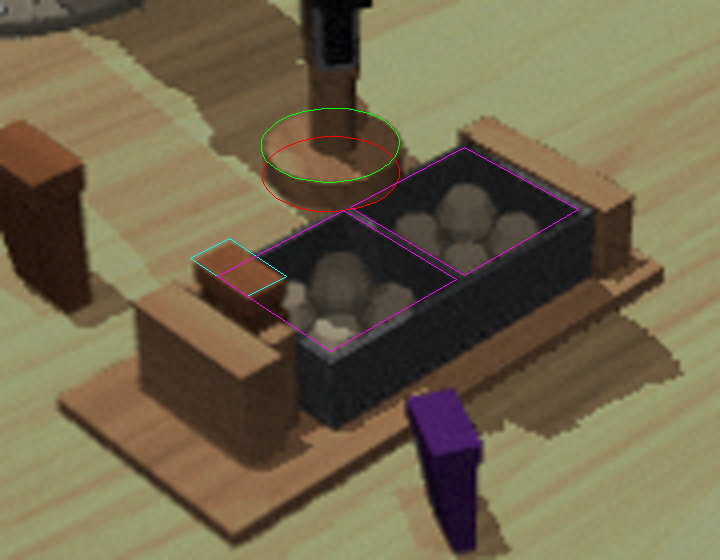

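Overlay matches: foot, wedge tip at about 25 mm, and cells all line up within about 2 mm. Now I tamp cell_a.

```bash
python3 -m crank '[[255,[-0.002,0.015,0],[0,0,0]],[255,[-0.002,0.03,0],[0,0,0]],[255,[-0.002,0.042,0],[0,0,0]],[255,[-0.002,0.05,0],[0,0,0]],[255,[-0.002,0.05,0],[0,0,0]]]'
```

```text
time_s: 10.5
ee_pos: [530.6, -123.9, 148.0]
tcp_rot: [-90.1, -0.0, -116.0]
force: [-0.1, 0.3, -3.9]
width: 0.283
```

```bash
python3 -m crank '[[255,[0,0.004,0],[0,0,0]],[255,[0,0.008,0],[0,0,0]],[255,[0,0.012,0],[0,0,0]],[255,[0,0.014,0],[0,0,0]]]'
```

```text
time_s: 10.9
ee_pos: [531.8, -123.8, 135.6]
tcp_rot: [-89.9, 0.0, -116.0]
force: [0.5, -0.8, -1.0]
width: 0.286
```

```bash
python3 -m crank '[[255,[0,0.003,0],[0,0,0]],[255,[0,0.006,0],[0,0,0]],[255,[0,0.009,0],[0,0,0]]]'
```

```text
time_s: 11.2
ee_pos: [531.2, -123.7, 126.1]
tcp_rot: [-90.0, -0.0, -116.0]
force: [-0.7, -0.1, -3.7]
width: 0.286
```

```bash
python3 -m crank '[[255,[0,0.002,0],[0,0,0]],[255,[0,0.004,0],[0,0,0]],[255,[0,0.005,0],[0,0,0]]]'
```

```text
time_s: 11.5
ee_pos: [530.5, -123.1, 121.4]
tcp_rot: [-90.1, -0.0, -116.0]
force: [-7.2, 1.9, 9.2]
width: 0.283
```

```bash
python3 -m crank '[[255,[0,0.001,0],[0,0,0]],[255,[0,0.0015,0],[0,0,0]]]'
```

```text
time_s: 11.7
ee_pos: [530.5, -123.0, 121.1]
tcp_rot: [-90.1, -0.0, -116.0]
force: [-10.3, 2.5, 18.5]
width: 0.279
```

```bash
python3 -m crank '[[255,[0,-0.02,0],[0,0,0]],[255,[0,-0.04,0],[0,0,0]],[255,[0,-0.045,0],[0,0,0]],[255,[0,-0.045,0],[0,0,0]]]'
python3 - <<'E'
from h import *
im=snapshot("scene");crop("scene",im,290,255,90,70,4,"pics/s8.png")
im=snapshot("top");crop("top",im,330,265,100,60,4,"pics/t8.png")
print(need((526.6,-27,165)), get_obs()["force"])
E
```

```text
time_s: 12.1
ee_pos: [531.8, -123.8, 165.2]
tcp_rot: [-89.9, 0.0, -116.0]
force: [0.7, -0.2, -4.1]
width: 0.281
(array([-0.0851, -0.0012, -0.0461]), array([ 0.0014, -0.    ,  0.0003])) [ 0.6329513   0.72142455 -4.48161004]
```

View pics/s8.png

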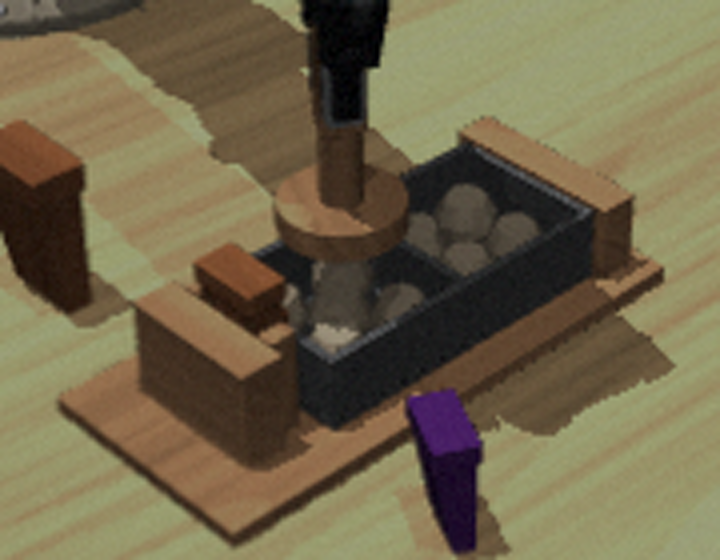

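View pics/t8.png

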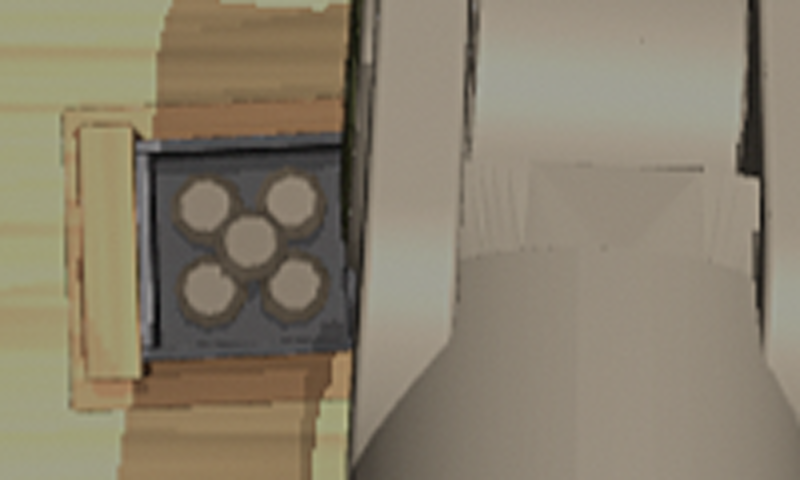

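```bash
python3 -m crank '[[255,[-0.03,0,-0.016],[0,0,0]],[255,[-0.06,0,-0.032],[0,0,0]],[255,[-0.085,0,-0.046],[0,0,0]],[255,[-0.085,0,-0.046],[0,0,0]],[255,[-0.085,0,-0.046],[0,0,0]],[255,[-0.085,0,-0.046],[0,0,0]],[255,[-0.085,0,-0.046],[0,0,0]]]'
python3 - <<'E'
from h import *
im=snapshot("scene");crop("scene",im,290,255,90,70,4,"pics/s9.png")
print(need((526.6,-27,149)), get_obs()["force"])
E
```

```text
time_s: 12.9
ee_pos: [527.0, -28.5, 164.3]
tcp_rot: [-90.0, -0.0, -116.1]
force: [-0.2, -0.1, -3.0]
width: 0.281
(array([-0.0009,  0.0154, -0.001 ]), array([ 0.0005, -0.    ,  0.0003])) [-0.53064341 -0.39845371 -3.65329184]
```

View pics/s9.png

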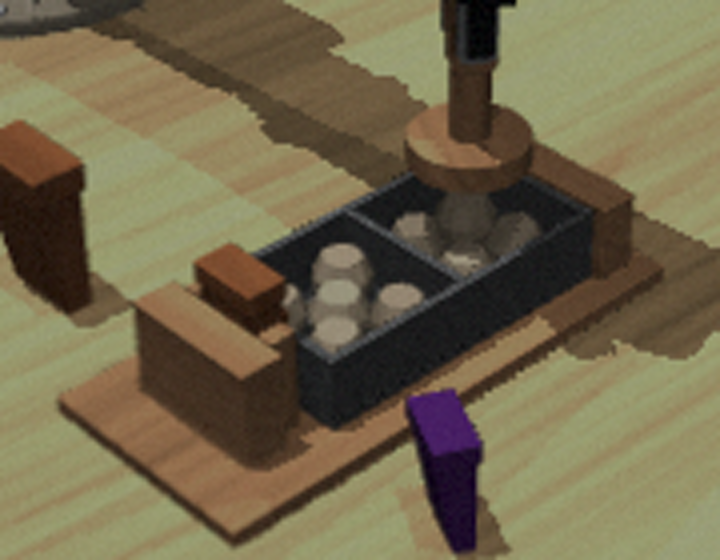

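```bash
python3 - <<'E'
from h import *
for p in[(342,256),(340,290),(402,296),(336,328),(285,296)]:
    u,v=200+(p[0]+.5)/4-.5,185+(p[1]+.5)/4-.5
    X=at_z("scene",u,v,48); print(p,np.round(X-[531.3,-124.5,18],1))
E
python3 -m crank '[[255,[-0.001,0.008,-0.001],[0,0,0]],[255,[-0.001,0.016,-0.001],[0,0,0]],[255,[-0.001,0.022,-0.001],[0,0,0]],[255,[-0.001,0.028,-0.001],[0,0,0]]]'
```

```text
(342, 256) [-25.1  22.7  30. ]
(340, 290) [-0.8  1.6 30. ]
(402, 296) [25.6 23.7 30. ]
(336, 328) [ 24.5 -21.6  30. ]
(285, 296) [-16.  -24.7  30. ]
time_s: 13.35
ee_pos: [526.7, -25.8, 136.3]
tcp_rot: [-90.0, 0.0, -116.0]
force: [-0.8, 0.2, -0.5]
width: 0.285
```

```bash
python3 -m crank '[[255,[0,0.003,0],[0,0,0]],[255,[0,0.006,0],[0,0,0]],[255,[0,0.009,0],[0,0,0]],[255,[0,0.011,0],[0,0,0]]]'
```

```text
time_s: 13.75
ee_pos: [526.7, -25.7, 125.6]
tcp_rot: [-90.0, 0.0, -116.0]
force: [-0.5, 0.7, -3.8]
width: 0.283
```

Cell_a lies as a clean one-layer 5-pattern at 30 mm top height. I finish cell_b.

```bash
python3 -m crank '[[255,[0,0.002,0],[0,0,0]],[255,[0,0.004,0],[0,0,0]],[255,[0,0.0055,0],[0,0,0]],[255,[0,0.006,0],[0,0,0]]]'
```

```text
time_s: 14.15
ee_pos: [526.8, -25.7, 121.0]
tcp_rot: [-90.0, -0.0, -116.0]
force: [-7.0, 0.2, 12.9]
width: 0.285
```

```bash
python3 -m crank '[[255,[0,0.001,0],[0,0,0]],[255,[0,0.001,0],[0,0,0]]]'; python3 -m crank '[[255,[0,-0.03,0],[0,0,0]],[255,[0,-0.07,0],[0,0,0]],[255,[0,-0.11,0],[0,0,0]],[255,[0,-0.11,0],[0,0,0]]]'
python3 - <<'E'
from h import *
im=snapshot("scene");crop("scene",im,290,255,90,70,4,"pics/s10.png")
print(need((550,150,225)), get_obs()["force"])
E
```

```text
time_s: 14.35
ee_pos: [526.9, -25.7, 120.9]
tcp_rot: [-89.9, -0.0, -116.0]
force: [-9.2, -0.6, 18.3]
width: 0.281
time_s: 14.75
ee_pos: [529.7, -25.5, 234.7]
tcp_rot: [-89.5, 0.2, -116.0]
force: [0.6, 0.1, -3.9]
width: 0.279
(array([-0.1674,  0.0066, -0.0576]), array([-0.0054, -0.    , -0.0019])) [ 0.35612673 -1.17153455 -3.85242385]
```

View pics/s10.png

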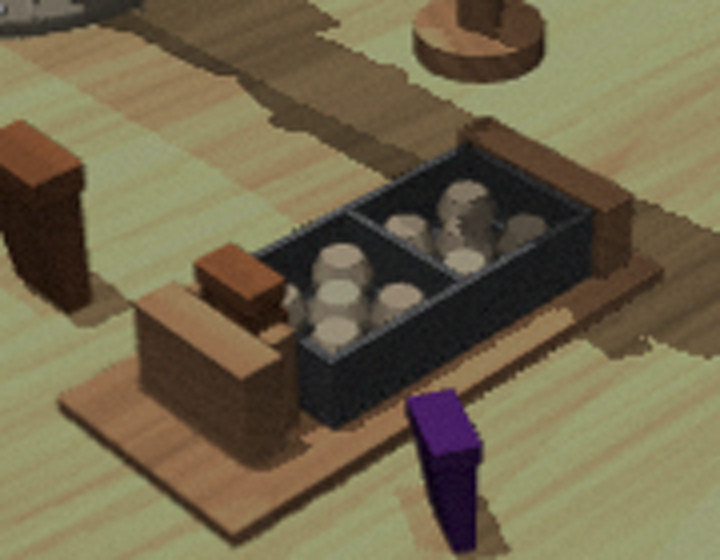

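```bash
python3 -m crank '[[255,[-0.04,0,-0.014],[0,0,0]],[255,[-0.08,0,-0.028],[0,0,0]],[255,[-0.125,0,-0.043],[0,0,0]],[255,[-0.168,0,-0.057],[0,0,0]],[255,[-0.168,0,-0.057],[0,0,0]],[255,[-0.168,0,-0.057],[0,0,0]]]'
python3 - <<'E'
from h import *
print(need((555,295.5,225)))
im=snapshot("top");cv2.imwrite("pics/top11.png",im[:,:,::-1]);crop("top",im,330,265,100,60,4,"pics/t11.png")
E
```

```text
time_s: 15.4
ee_pos: [548.0, 151.8, 226.8]
tcp_rot: [-90.2, -0.1, -115.8]
force: [-0.5, -1.0, -3.2]
width: 0.282
(array([-0.1325,  0.0017, -0.0561]), array([ 0.0028, -0.    ,  0.0014]))
```

View pics/t11.png

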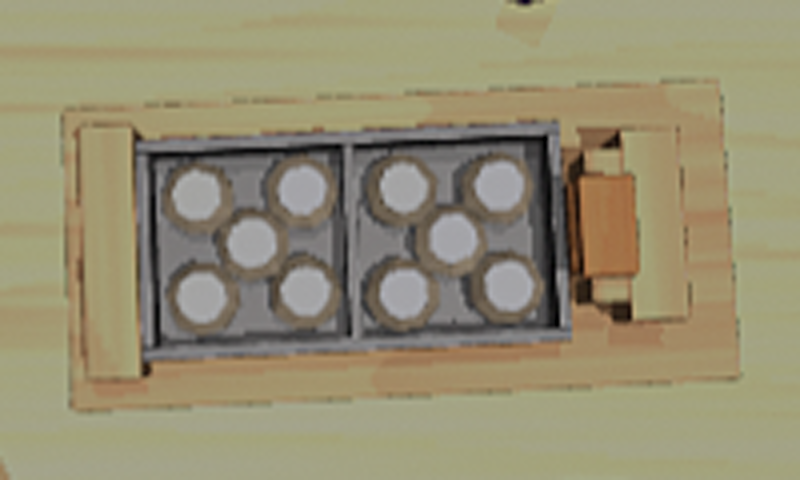

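Run:
```python
from h import *
a=cv2.imread("pics/top0.png",0).astype(np.float32);b=cv2.imread("pics/top11.png",0).astype(np.float32)
def ecc(x,y,w,h):
    W=np.eye(2,3,dtype=np.float32)
    c,W=cv2.findTransformECC(b[y:y+h,x:x+w]*0+a[y:y+h,x:x+w],b[y:y+h,x:x+w],W,cv2.MOTION_TRANSLATION,(3,200,1e-6),None,3)
    return round(c,3),W[:,2].round(2)
print("divider top",ecc(306,236,24,10),"divider bot",ecc(308,286,24,10),"right end top",ecc(360,232,14,12))
def sub(x,y0,y1): pass
for nm,y0,y1,x0,x1 in(("divider",247,280,312,325),("rend",244,284,364,376)):
    for n,i in(("0",a),("11",b)):
        p=i[y0:y1].mean(0)[x0:x1]; print(nm,n,p.round(0).tolist())
p=proj("top",[[530,-80,58],[530,-76,58]]);print(p[1]-p[0])
```

```text
divider top (0.888, array([-1.46,  0.13], dtype=float32)) divider bot (0.923, array([-1.64, -0.19], dtype=float32)) right end top (0.984, array([-2.01,  0.19], dtype=float32))
divider 0 [102.0, 113.0, 96.0, 76.0, 76.0, 51.0, 76.0, 119.0, 118.0, 108.0, 116.0, 119.0, 105.0]
divider 11 [117.0, 90.0, 83.0, 63.0, 74.0, 125.0, 129.0, 119.0, 108.0, 98.0, 97.0, 98.0, 99.0]
rend 0 [88.0, 87.0, 69.0, 49.0, 29.0, 30.0, 51.0, 82.0, 73.0, 59.0, 49.0, 47.0]
rend 11 [84.0, 63.0, 38.0, 27.0, 57.0, 88.0, 97.0, 76.0, 62.0, 74.0, 48.0, 74.0]
[-2.12606411 -0.01395495]
```

Shift measures about 1.5–2 px, i.e. 3–3.8 mm on top of the unknown start, and 52 N on the wedge moved it no further, so the bin is home. All ten lumps are spread level. Now to the mat.

```bash
python3 -m crank '[[255,[-0.04,0,-0.017],[0,0,0]],[255,[-0.08,0,-0.034],[0,0,0]],[255,[-0.11,0,-0.046],[0,0,0]],[255,[-0.13,0,-0.055],[0,0,0]],[255,[-0.131,0,-0.055],[0,0,0]],[255,[-0.131,0,-0.055],[0,0,0]],[255,[-0.131,0,-0.055],[0,0,0]]]'
python3 - <<'E'
from h import *
print(need((555,295.5,120)))
E
```

```text
time_s: 16.15
ee_pos: [557.9, 289.5, 228.2]
tcp_rot: [-90.0, -0.1, -116.2]
force: [-0.1, -0.4, -3.7]
width: 0.282
(array([-0.0043,  0.1082, -0.0053]), array([-0.0005,  0.    ,  0.0017]))
```

```bash
python3 -m crank '[[255,[0,0.03,-0.001],[0,0,0]],[255,[0,0.07,-0.001],[0,0,0]],[255,[0,0.11,-0.001],[0,0,0]],[255,[0,0.125,-0.001],[0,0,0]],[255,[0,0.125,-0.001],[0,0,0]],[255,[0,0.125,-0.001],[0,0,0]]]'
python3 - <<'E'
from h import *
print(need((555,295.5,78)))
im=snapshot("scene");crop("scene",im,420,180,90,75,4,"pics/s12.png")
E
```

```text
time_s: 16.75
ee_pos: [557.3, 292.4, 105.7]
tcp_rot: [-89.9, 0.1, -116.0]
force: [0.2, 0.2, -3.6]
width: 0.282
(array([-0.0017,  0.0277, -0.0034]), array([-0.0012, -0.    , -0.0018]))
```

View pics/s12.png

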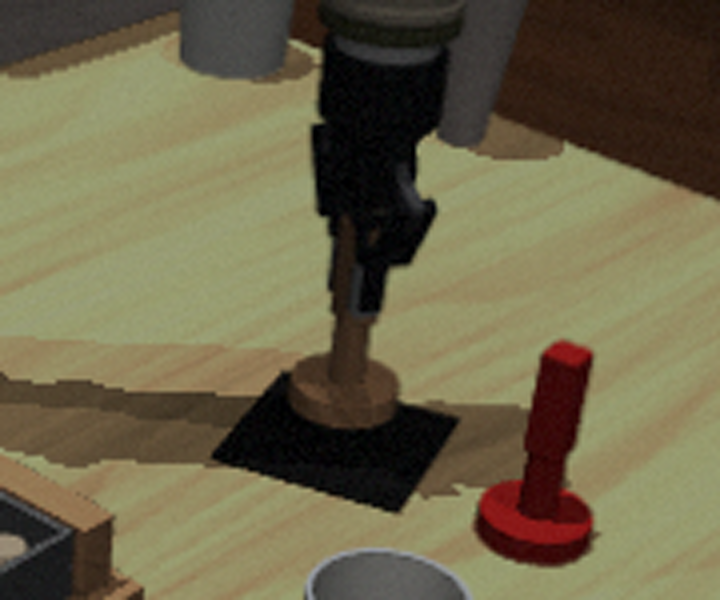

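Tamper is upright just above the mat. I lower it gently and watch the force.

```bash
python3 -m crank '[[255,[-0.001,0.008,-0.002],[0,0,0]],[255,[-0.001,0.015,-0.002],[0,0,0]],[255,[-0.001,0.02,-0.002],[0,0,0]],[255,[-0.001,0.024,-0.002],[0,0,0]],[255,[-0.001,0.026,-0.002],[0,0,0]],[255,[-0.001,0.026,-0.002],[0,0,0]]]'
```

```text
time_s: 17.4
ee_pos: [554.8, 294.3, 78.1]
tcp_rot: [-90.0, 0.0, -116.0]
force: [-2.2, -0.4, -0.6]
width: 0.286
```

```bash
python3 -m crank '[[255,[0,0.001,0],[0,0,0]],[255,[0,0.0015,0],[0,0,0]]]'
```

```text
time_s: 17.6
ee_pos: [554.8, 294.4, 78.1]
tcp_rot: [-90.0, 0.0, -116.0]
force: [-7.5, -4.5, 14.4]
width: 0.283
```

Firm on the mat; I ease back and open.

```bash
python3 -m crank '[[255,[0,-0.001,0],[0,0,0]],[0,[0,-0.001,0],[0,0,0]],[0,[0,-0.001,0],[0,0,0]],[0,[0,-0.001,0],[0,0,0]],[0,[0,-0.001,0],[0,0,0]],[0,[0,-0.001,0],[0,0,0]]]'
python3 - <<'E'
from h import *
o=get_obs();print(o["width"],o["tcp_rot"])
im=snapshot("scene");crop("scene",im,420,180,90,75,4,"pics/s13.png")
E
```

```text
time_s: 18.2
ee_pos: [554.8, 294.4, 77.3]
tcp_rot: [-90.0, 0.0, -116.0]
force: [-0.7, 0.1, 0.0]
width: 1.001
1.0007869799105844 [-9.00023694e+01  1.11012270e-02 -1.15978742e+02]
```

View pics/s13.png

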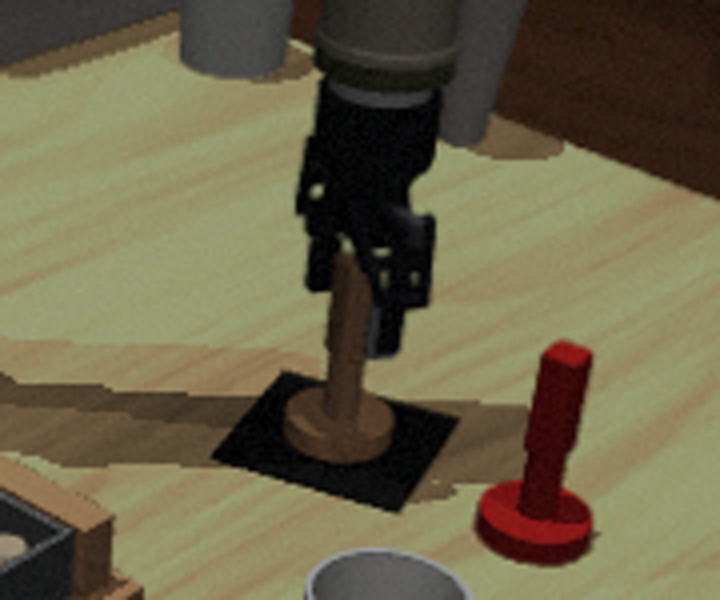

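Released and standing upright. I raise the gripper straight up, clear of it.

```bash
python3 -m crank '[[0,[0,-0.02,0],[0,0,0]],[0,[0,-0.05,0],[0,0,0]],[0,[0,-0.09,0],[0,0,0]],[0,[0,-0.13,0],[0,0,0]],[0,[0,-0.16,0],[0,0,0]],[0,[0,-0.16,0],[0,0,0]],[0,[0,-0.16,0],[0,0,0]]]'
python3 - <<'E'
from h import *
im=snapshot("scene");cv2.imwrite("pics/s14.png",im[:,:,::-1])
im=snapshot("top");cv2.imwrite("pics/t14.png",im[:,:,::-1])
o=get_obs();print(o["joint_vel"],o["force"])
E
```

```text
time_s: 18.95
ee_pos: [555.0, 294.5, 237.9]
tcp_rot: [-89.9, 0.1, -116.0]
force: [0.6, 0.2, -1.2]
width: 1.001
[-0.10004398  0.46314534  0.13625954  0.55403872  0.0108943   0.09107668
  0.0089897 ] [ 0.70954369 -0.90075949 -0.35647181]
```

View pics/s14.png

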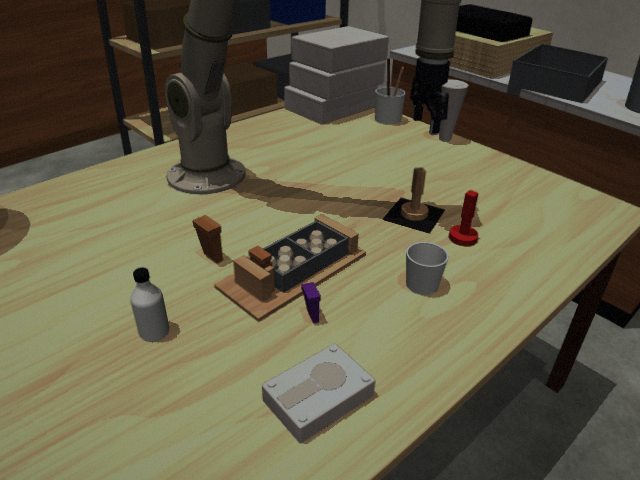

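View pics/t14.png

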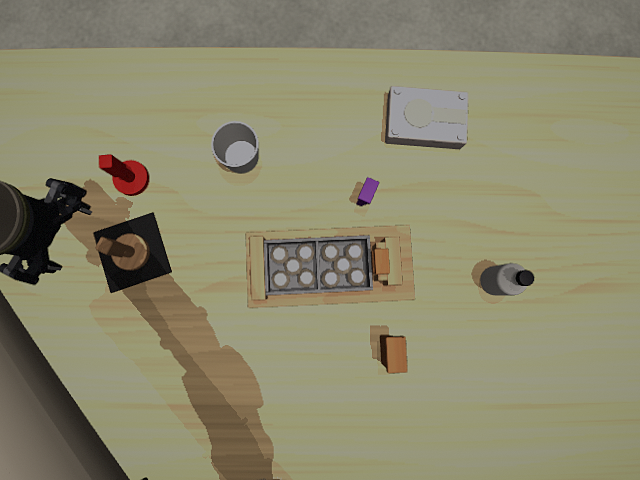

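Final views: the tamper stands on the mat centre at top (129,251), the wedge is down and upright at (381,261), and ten lumps lie level. The pot at (236,147) and bottle at (508,279) have not moved. The gripper is clear. I hand the job in.

```bash
python3 -c "
from rig import *
print(sign_off())"
```

```text
the job is handed in; nothing more can be done
None
```

I did the whole job and handed it in at about 19 s of the 51 s allowed. The hand-in gave no verdict.

**What I did:** I took the wooden tamper from the mat and pressed the orange wedge in the slot down. The force then rose sharply to about 52 N, with the tip at about 25 mm. Next I pressed down the heaps in both cells until the foot was about 30 mm above the cell floor, at about 18 N in each cell. Then I set the tamper upright back on its mat, released it and raised the gripper clear.

**Last checks, from the pictures:**
- **Lumps:** each cell shows five lumps in one flat layer. I measured this in cell_a; in cell_b I judged it from the pictures and the foot height.
- **Tamper:** it stands upright, within a few mm of the mat's middle.
- **Bystanders:** the pot, bottle and red tamper look unmoved.

**Less certain:** the pictures show the bin moved only 3 to 3.8 mm, plus the unknown 0 to 1 mm start, so they don't prove the 3.4 mm needed. I judged the bin home because the wedge moved no further with 40 to 52 N on it.

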